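# Close the gap in a rack row with blank fillers

## Task

Close the gap in the rack row on the bench: stand blank fillers side by side in it, upright and down on the floor of the case, adding them until the sprung module, which slides only 25 mm, can be pushed up against them and takes up what is left. Then push the module by its handle until you feel the row go tight, and finish while still holding it firmly pressed, with no filler loose on top of the case. Leave any spare fillers on the bench off the case, and do not disturb the other things there.

Things in the scene. Friction and masses are not known exactly. Their poses are not given: they have to be found in the camera images.
- case: open rack row lying on its back, fixed, turned a little: 110 mm (its x) by 280 mm (its y, the row), aluminium rails along both long sides, rail and end-wall tops at 40 to 48 mm. Origin: centre of the underside, on the bench; z up. Inner floor 8 mm above the bench; the channel between the rails is 72 mm wide, centred on x = 0: a filler stands across the row (its x along case x), 4 mm play each end
- module: sliding module, 80 mm along the row, panel top 48 mm above the bench. Slides only along case +y, from 0 (start) to its stop at 25 mm; a spring pushes back with 1.5 N at 0 to 5.3 N at the stop, so it returns when let go. Origin: at its +y face (bounding the gap), mid-width, 8 mm above the bench (floor level); at the start case x = 0, y = -30 mm. Axes as the case
- module_face (a point): middle of the module's +y face, that bounds the gap, 28 mm above the bench
- module_handle (a point): middle of the module's handle bar: 46 mm long (case x), 12 mm thick (case y), from 63 to 81 mm above the bench, open below, on two posts; 40 mm behind the module's face; free for 35 mm on both y sides down to the panel (48 mm above the bench)
- neighbour: module on the +y side of the gap, screwed down, 40 mm along the row, panel top 48 mm, knobs to 60 mm from 20 mm behind its face. Origin: at its -y face (bounding the gap), mid-width, 8 mm above the bench. Axes as the case. The gap at the start is 48 to 82 mm: two or three fillers are needed
- neighbour_face (a point): middle of the neighbour's -y face, that bounds the gap, 28 mm above the bench
- filler1: blank filler, black plastic, four alike, upright at the start. Upside-down T, 20 mm thick (its y): body 64 mm long (its x), 40 mm high; centred on it a pull tab 24 mm long (x), 20 mm thick (y), at 40 to 70 mm height. Foot edges stepped in 2 mm. About 70 g. Origin: centre of the underside; z up; alike after a half turn
- filler2: blank filler, black plastic, four alike, upright at the start. Upside-down T, 20 mm thick (its y): body 64 mm long (its x), 40 mm high; centred on it a pull tab 24 mm long (x), 20 mm thick (y), at 40 to 70 mm height. Foot edges stepped in 2 mm. About 70 g. Origin: centre of the underside; z up; alike after a half turn
- filler3: blank filler, black plastic, four alike, upright at the start. Upside-down T, 20 mm thick (its y): body 64 mm long (its x), 40 mm high; centred on it a pull tab 24 mm long (x), 20 mm thick (y), at 40 to 70 mm height. Foot edges stepped in 2 mm. About 70 g. Origin: centre of the underside; z up; alike after a half turn
- filler4: blank filler, black plastic, four alike, upright at the start. Upside-down T, 20 mm thick (its y): body 64 mm long (its x), 40 mm high; centred on it a pull tab 24 mm long (x), 20 mm thick (y), at 40 to 70 mm height. Foot edges stepped in 2 mm. About 70 g. Origin: centre of the underside; z up; alike after a half turn
- jar: bystander: closed screw jar, 48 mm across, 75 mm high, upright; to be left where it is
- tape: bystander: roll of card tape lying flat, 60 mm across, 25 mm high; to be left where it is
- board: bystander: loose green circuit board, 74 x 54 x 12 mm, lying flat; to be left where it is
- pliers: bystander: pliers lying flat, about 140 mm long, 18 mm high; to be left where it is
- driver: bystander: screwdriver lying flat; to be left where it is

How it is judged:
By the outcome, as a careful person would: the job done as asked, in the order asked, and still so for the second after the job is handed in, while the arm keeps its last pose, push and grip.
It also fails if it takes over 72 s, if anything falls off the work surface, if the arm or the gripper's body presses on something with over 40 N, if the wrist force passes 120 N, or if a joint passes its speed limit or range.

## Robot

A 7-joint arm with a two-finger parallel gripper is mounted at the origin on the work surface. World frame = base frame: x ahead of the robot, y to its left, z up, the work surface at z = 0. Lengths are in m, angles in rad, forces in N, time in s.
With the tool pointing down it reaches from about 0.4 to 0.85 m from the base axis. Payload 4.5 kg.
Tool frame: the origin (TCP) lies on the centre line of the jaws, within the pads' length; the fingertips stand 14 mm ahead of it and the grasp point (between the pads) lies 5 mm behind it (nose_length is the distance from the TCP to the fingertips, in m); x points along the fingers, y is the direction in which the jaws open and shut, and the axes are right-handed (so a half turn about x gives the same grasp; the last joint's range is limited). The gripper opens to 88 mm and grips with 3 to 60 N. Pads are 18 mm wide; open, the fingers measure 123 mm over their backs; the gripper's body (75 mm by 187 mm) begins 45 mm behind the grasp point.
Start: joints at [-1.164, 0.689, -0.195, 1.565, 0.157, 0.902, -0.215], TCP at [0.228, 0.582, 0.253] pointing down, gripper open.
Joint ranges: [-3.01, 3.01], [-0.46, 2.08], [-1.47, 1.51], [0.13, 2.56], [-1, 4.14], [0.04, 2.09], [-2.66, 2.66]. Speed limits (rad/s): [2.57, 2.57, 3.14, 3.14, 3.14, 3.14, 3.14].

## Interface

Orientations are given as a unit quaternion [x, y, z, w].
In Python, from plant import get_state, snapshot, camera_params, finish_job, boxes_of, silhouettes, spot_point, nose_length gives the robot as it stands.
- The arm moves only by the tool apply_moves, never from a script. Its arguments are lists of equal length, an entry for each row: "delta_pos": the shift along the tool's x, y, z in cm, a list of three; "yaw": the turn about the tool's x in rad; "gripper": the opening in per cent of the stroke, from 0 (shut) to 100 (fully open). A call has 1 to 10 rows; each row is the pose to reach, as a shift and turn from the pose measured when the call began, along the tool's axes at that moment; what a row does not reach only later rows make up. A row lasts 1/12 s, in which the tool goes at most 41.7 mm and 7.16 degrees, less where a joint would pass 70% of its speed; a pose out of reach is approached as far as the arm can. A call with a gripper value outside its range is refused whole. The fingers move at their own pace and stop on an object; "force" is the grip in N (left out, the last holds). Time passes only in rows, so rows that repeat a pose let the fingers close. It gives the time, the measured TCP pose, the force and the opening at its end, in the units of the state.
- get_state(): the state, without advancing time (a new reading comes with each control period).
- snapshot(name): name is "scene" or "top" or "wrist"; returns the picture (400x640x3 uint8, red, green, blue); there is no depth.
- camera_params(name): a dict with "fovy" (degrees; the focal length in pixels is half the picture's height over the tangent of half this angle, whatever the lens; pixels are square), "cx", "cy" (the principal point, pixels), "position" and "orientation" of the camera in the world. Camera axes: x right, y down, z forward; pixel columns grow to the right and rows downward; lengths in m; the calibration is good to about 2 mm. A picture is of the moment at which its call begins: read the wrist's pose just before it. camera_params takes no time and is no camera call; for the wrist camera it gives the pose at the moment of the call.
- finish_job(): hands the job in, once; it reports no verdict.
Trained networks look in the newest picture that a camera, given by its name, has taken for a name from the list of things; names that differ only in an ending like _2 or _b are one class to them, and where a whole thing is asked for, a point or a joint stands for the part that bears it (a point fixed in the world has none). Each returns a list of dicts, best first, with "score" (0 to 1); they miss things now and then, are a little off and sometimes report something else, mostly with a low value. They report only what shows in the picture. A call takes as long as a camera call.
- boxes_of(thing, camera): "bbox" ([left, top, width, height] in pixels, round what is visible of it).
- silhouettes(thing, camera): "mask" (400x640 bool, what is visible of it) and "bbox" ([left, top, width, height] in pixels, round what is visible of it).
- spot_point(thing, camera): "pixel" ([column, row] in pixels: a listed point, or the origin of a listed thing).
The state is a dict: "clock": time; "q": joint angles; "qd": joint speeds; "joint_torque": joint torques, N m; "tool_pos": TCP position; "eef_rot": TCP orientation; "contact_force": force on the tool from outside, world axes, zero at the start; "moment": the same for the moment, N m; "opening": opening from 0.0 (shut) to 1.0 (fully open).
Only numpy, scipy, OpenCV 4.12 (cv2) and the standard library are available. Lean on these libraries where they do the work, as an engineer would, in place of code of your own. Each camera call takes 0.05 s, during which the arm holds its last target.

## Working session

There is one attempt and no reset: what is moved stays moved. The work goes in short steps, Python scripts to look and compute and a tool call to move; the robot and the scene stay as the last step left them, time stands still between calls to the robot, and variables do not carry over. Pictures are saved under pics/ and viewed, and the job is handed in when it is done.

Besides the shell and the picture viewer there is one more tool, called as name([rows], argument=value, ...), one row to a line, values as JSON. apply_moves: Moves the arm, as the interface text tells. Its arguments: {"type":"object","properties":{"delta_pos":{"type":"array"},"yaw":{"type":"array"},"gripper":{"type":"array"},"force":{"type":"number"}},"required":["delta_pos","yaw","gripper"]}

```bash
mkdir -p pics; ls; python3 - <<'E'
from plant import *
import cv2
s=get_state();print(s)
for n in ["scene","top","wrist"]:
    print(n,camera_params(n)); cv2.imwrite(f"pics/a_{n}.png",snapshot(n)[:,:,::-1])
print(nose_length() if callable(nose_length) else nose_length)
E
```

```text
pics
{'clock': 0.0, 'q': array([-1.16421713,  0.68995304, -0.19450996,  1.56635183,  0.15731357,
        0.90250143, -0.21508633]), 'qd': array([-0.00076319,  0.00022558, -0.00146333,  0.00048247, -0.00086104,
       -0.0013883 ,  0.00229234]), 'joint_torque': array([-6.59283069e-04, -5.27554786e+01, -1.26711063e+00, -1.53429866e+01,
       -5.26050688e-02,  6.48930567e-03,  1.95938105e-04]), 'tool_pos': array([0.22745635, 0.58148626, 0.25192715]), 'eef_rot': array([ 0.13035897,  0.694933  , -0.13163949,  0.69479904]), 'contact_force': array([ 0.17367791,  0.23882316, -0.43060133]), 'moment': array([0.01356231, 0.02557208, 0.05679918]), 'opening': 1.0000564292274357}
scene {'fovy': 56.30289683976924, 'cx': 321.61910620466705, 'cy': 192.00219037160656, 'position': array([1.45462132, 0.0742004 , 0.6033249 ]), 'orientation': array([ 0.57286073,  0.65276997, -0.36222643, -0.33839912])}
top {'fovy': 45.2325056881443, 'cx': 317.70961292231436, 'cy': 203.18582337186226, 'position': array([ 0.42127787, -0.00871349,  1.10556545]), 'orientation': array([-0.69515673,  0.71353441, -0.05911206,  0.06427699])}
wrist {'fovy': 59.587129431761895, 'cx': 317.1368887170752, 'cy': 198.45924691449335, 'position': array([0.15866032, 0.60886057, 0.38408233]), 'orientation': array([0.81692759, 0.5577251 , 0.08260396, 0.12144385])}
0.014
```

View pics/a_top.png

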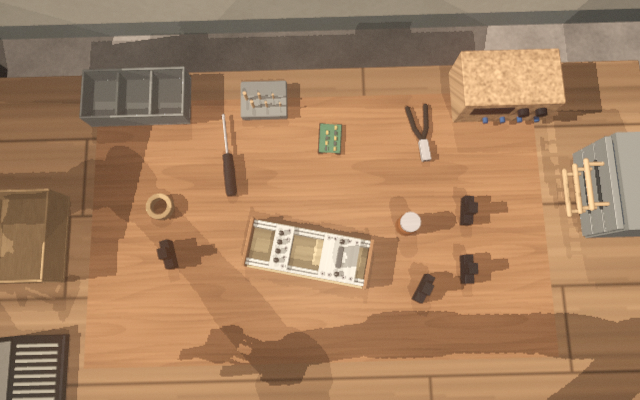

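View pics/a_scene.png

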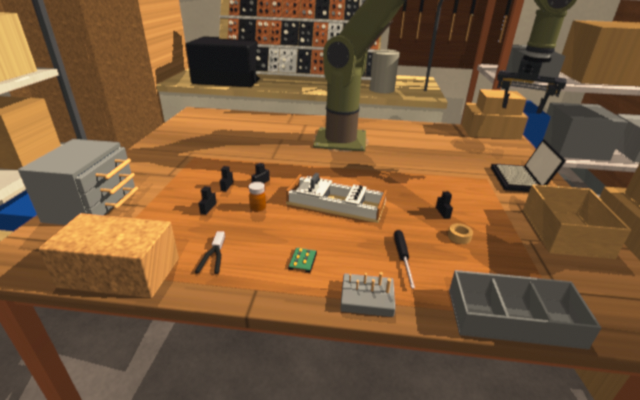

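```bash
cat > h.py <<'E'
from plant import *
import numpy as np, cv2
from scipy.spatial.transform import Rotation as R
def K(p):
    f=200/np.tan(np.radians(p["fovy"])/2); return f
def proj(P,p):
    f=K(p); c=R.from_quat(p["orientation"]).inv().apply(np.atleast_2d(P)-p["position"])
    return np.c_[p["cx"]+f*c[:,0]/c[:,2],p["cy"]+f*c[:,1]/c[:,2]]
def back(px,z,p):
    f=K(p); px=np.atleast_2d(px).astype(float)
    d=R.from_quat(p["orientation"]).apply(np.c_[(px[:,0]-p["cx"])/f,(px[:,1]-p["cy"])/f,np.ones(len(px))])
    t=(z-p["position"][2])/d[:,2]
    return p["position"]+d*t[:,None]
def delta(target,yawdir=None):
    """tool-frame cm shift; yawdir = world vector the tool y should be along (mod pi)"""
    s=get_state(); r=R.from_quat(s["eef_rot"]); 
    d=r.inv().apply(np.array(target)-s["tool_pos"])*100
    y=None
    if yawdir is not None:
        v=r.inv().apply(np.r_[yawdir[:2],0]); y=np.arctan2(v[2],v[1]); y=(y+np.pi/2)%np.pi-np.pi/2
    return d.round(2),y,s
E
python3 - <<'E'
from h import *
im=snapshot("top");p=camera_params("top")
for t,z in [("case",0),("module",.008),("neighbour",.008),("module_face",.028),("neighbour_face",.028),("module_handle",.072),("filler1",0),("jar",0),("tape",0)]:
    for d in spot_point(t,"top")[:5]:
        print(t,round(d["score"],2),np.round(d["pixel"],1),back(d["pixel"],z,p)[0].round(4))
for d in silhouettes("filler1","top")[:6]:
    print(d["score"],d["bbox"],d["mask"].sum())
cv2.imwrite("pics/t1.png",cv2.resize(im[150:350,140:500,::-1],None,fx=2.2,fy=2.2,interpolation=cv2.INTER_CUBIC))
s=get_state();print(R.from_quat(s["eef_rot"]).as_matrix().round(3))
E
```

```text
case 0.69 [310.  254.7] [0.497  0.0176 0.    ]
module 0.93 [319.6 257.1] [ 0.4904 -0.0043  0.008 ]
module 0.22 [307.4 254.5] [0.497  0.0234 0.008 ]
neighbour 0.97 [287.9 248.2] [0.5125 0.0676 0.008 ]
module_face 0.68 [321.1 256.5] [ 0.4904 -0.0078  0.028 ]
neighbour_face 0.91 [288.7 252.8] [0.5005 0.0646 0.028 ]
neighbour_face 0.52 [329.4 138.6] [ 0.7639 -0.0344  0.028 ]
neighbour_face 0.41 [229.7 153.3] [0.7349 0.1984 0.028 ]
module_handle 0.86 [341.1 257.6] [ 0.4841 -0.0506  0.072 ]
filler1 0.95 [461.4 267.8] [ 0.4583 -0.3265  0.    ]
filler1 0.93 [170.4 256.7] [0.5007 0.3388 0.    ]
filler1 0.78 [467.6 213.7] [ 0.5824 -0.3505  0.    ]
filler1 0.65 [420.6 287.9] [ 0.4156 -0.231   0.    ]
jar 0.59 [404.1 227. ] [ 0.5552 -0.2015  0.    ]
tape 0.96 [160.9 210. ] [0.6102 0.3641 0.    ]
0.79 [459.4, 256.2, 19.2, 26.3] 436
0.76 [414.0, 274.8, 23.0, 30.5] 389
0.71 [154.7, 242.4, 22.2, 24.7] 405
0.59 [464.3, 192.5, 14.7, 32.3] 417
[[-0.     0.364  0.931]
 [ 0.     0.931 -0.364]
 [-1.     0.    -0.   ]]
```

View pics/t1.png

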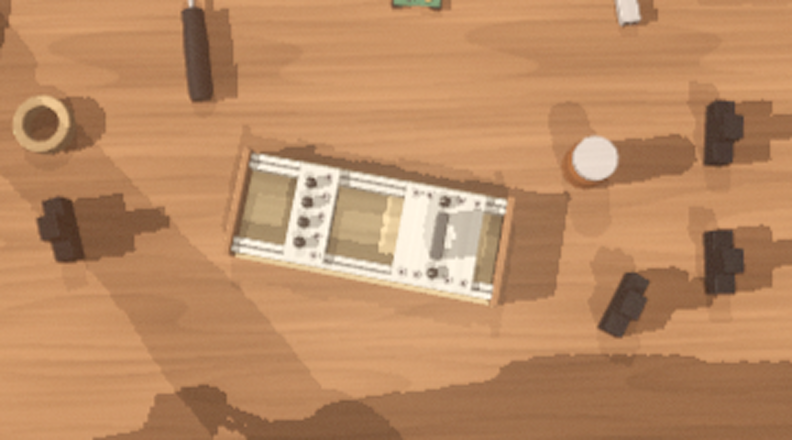

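```bash
python3 - <<'E'
from h import *
p=camera_params("wrist");print(R.from_quat(p["orientation"]).as_matrix()[:,2])
print(delta([.486,-.043,.25],[.984,-.177]))
E
```

```text
[ 0.27090762 -0.10470648 -0.95689373]
(array([  0.27, -48.81,  46.83]), np.float64(1.375992794723207), {'clock': 0.7, 'q': array([-1.16420914,  0.68908093, -0.19463651,  1.56529266,  0.15727849,
        0.90248789, -0.21512747]), 'qd': array([ 0.00125899, -0.00070493, -0.00051904, -0.0006224 ,  0.00106103,
       -0.00075884,  0.00038658]), 'joint_torque': array([ 5.86516362e-04, -5.27388847e+01, -1.26678865e+00, -1.53719777e+01,
       -5.19220310e-02, -5.92858778e-04,  2.43014330e-05]), 'tool_pos': array([0.22759584, 0.58211855, 0.25275751]), 'eef_rot': array([ 0.13107734,  0.69487105, -0.13099315,  0.69484801]), 'contact_force': array([ 0.64268391,  0.50752007, -0.0648327 ]), 'moment': array([0.03381153, 0.00298778, 0.02270664]), 'opening': 0.9971721172659725})
```

View pics/a_wrist.png

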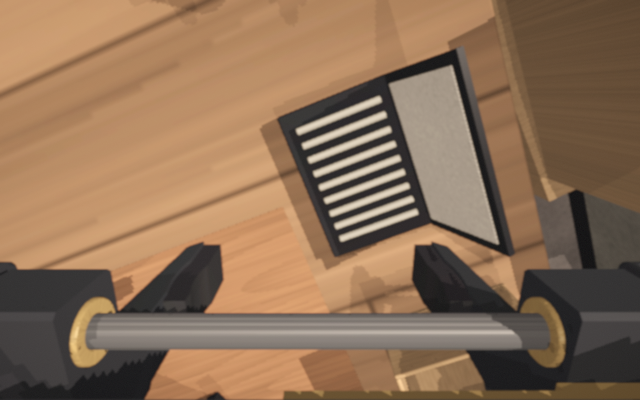

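apply_moves([
  [0,-45.6,46.2],
  [0,-45.6,46.2],
  [0,-45.6,46.2],
  [0,-45.6,46.2],
  [0,-45.6,46.2],
  [0,-45.6,46.2],
  [0,-45.6,46.2],
  [0,-45.6,46.2],
  [0,-45.6,46.2],
  [0,-45.6,46.2],
], yaw=[1.376,1.376,1.376,1.376,1.376,1.376,1.376,1.376,1.376,1.376], gripper=[60,60,60,60,60,60,60,60,60,60], force=20)

```text
clock: 1.53
tool_pos: [0.3978, 0.1999, 0.2531]
eef_rot: [0.515, 0.485, -0.514, 0.485]
contact_force: [1.6, -0.4, 0.1]
opening: 0.601
```

```bash
python3 - <<'E'
from h import *
print(delta([.492,-.01,.25],[.984,-.177]))
E
```

```text
(array([ 0.3 , 10.61, 20.41]), np.float64(0.1203155382349741), {'clock': 1.5333, 'q': array([-0.64881674,  0.46435297,  0.11842917,  2.09425744, -0.09611561,
        0.58675849, -0.52043515]), 'qd': array([ 0.85579447, -0.03028829,  0.37394128,  0.11211262, -0.29994663,
       -0.07248384, -0.05534128]), 'joint_torque': array([-4.81744453e+00, -3.80787206e+01,  9.57504250e-01, -9.90806222e+00,
        2.60558920e-01,  2.42486559e-01,  3.02403909e-02]), 'tool_pos': array([0.39779092, 0.19986641, 0.25309849]), 'eef_rot': array([ 0.514623  ,  0.48536822, -0.51378708,  0.48539025]), 'contact_force': array([ 1.63238406, -0.42421185,  0.0637417 ]), 'moment': array([-0.02634591,  0.06043451,  0.02923621]), 'opening': 0.6013367096151199})
```

apply_moves([
  [0,10.6,20.4],
  [0,10.6,20.4],
  [0,10.6,20.4],
  [0,10.6,20.4],
  [0,10.6,20.4],
  [0,10.6,20.4],
  [0,10.6,20.4],
  [0,10.6,20.4],
  [0,10.6,20.4],
], yaw=[0.12,0.12,0.12,0.12,0.12,0.12,0.12,0.12,0.12], gripper=[60,60,60,60,60,60,60,60,60])

```text
clock: 2.28
tool_pos: [0.4915, -0.0089, 0.2529]
eef_rot: [0.543, 0.454, -0.542, 0.454]
contact_force: [-0.5, 0.5, 0.3]
opening: 0.602
```

```bash
python3 - <<'E'
from h import *
p=camera_params("wrist");im=snapshot("wrist")
cv2.imwrite("pics/w1.png",im[:,:,::-1])
import pickle;pickle.dump((p,im),open("w1.pkl","wb"))
for t,z in [("case",0),("module",.008),("neighbour",.008),("module_face",.028),("neighbour_face",.028),("module_handle",.072)]:
    for d in spot_point(t,"wrist")[:2]:
        print(t,round(d["score"],2),np.round(d["pixel"],1),back(d["pixel"],z,p)[0].round(4))
print(get_state())
E
```

```text
case 0.79 [322.5 133.9] [0.504 0.022 0.   ]
case 0.28 [322.4  92.7] [0.5113 0.0644 0.    ]
module 0.61 [318.5 164.1] [ 0.4941 -0.0086  0.008 ]
module 0.23 [291.1 336.4] [ 0.4206 -0.2226  0.008 ]
neighbour 0.69 [321.   97.5] [0.5089 0.0599 0.008 ]
neighbour 0.22 [331.1 394.5] [ 0.4556 -0.3237  0.008 ]
module_face 0.71 [314.4 167.7] [ 0.4899 -0.0077  0.028 ]
module_face 0.15 [316.6 220.4] [ 0.4819 -0.0655  0.028 ]
neighbour_face 0.67 [321.8  94.4] [0.51   0.0629 0.028 ]
module_handle 0.92 [318.7 218.7] [ 0.4871 -0.0482  0.072 ]
{'clock': 2.6333, 'q': array([-0.14983005,  0.51887874,  0.11593535,  1.96867231, -0.09537921,
        0.65831705, -0.14962479]), 'qd': array([ 0.00584138,  0.00037133,  0.00207094, -0.00240237, -0.00111624,
        0.00129727, -0.00070663]), 'joint_torque': array([-6.29126164e-02, -4.09366643e+01,  1.94028586e+00, -1.20848626e+01,
       -4.58598544e-02,  3.21485517e-03, -1.08975502e-03]), 'tool_pos': array([ 0.49170523, -0.00908462,  0.25304305]), 'eef_rot': array([ 0.54244732,  0.45418222, -0.54159952,  0.45402575]), 'contact_force': array([-0.133126  , -0.6822289 ,  0.12350088]), 'moment': array([-0.06493943,  0.09850709, -0.00075358]), 'opening': 0.6003520510126208}
```

View pics/w1.png

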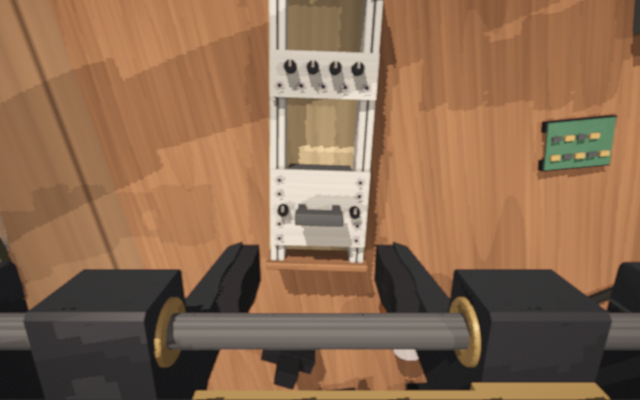

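```bash
python3 - <<'E'
import pickle,cv2
p,im=pickle.load(open("w1.pkl","rb"))
cv2.imwrite("pics/w1z.png",cv2.resize(im[80:190,255:395,::-1],None,fx=5.5,fy=5.5,interpolation=cv2.INTER_CUBIC))
E
```

```text
(no output)
```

View pics/w1z.png

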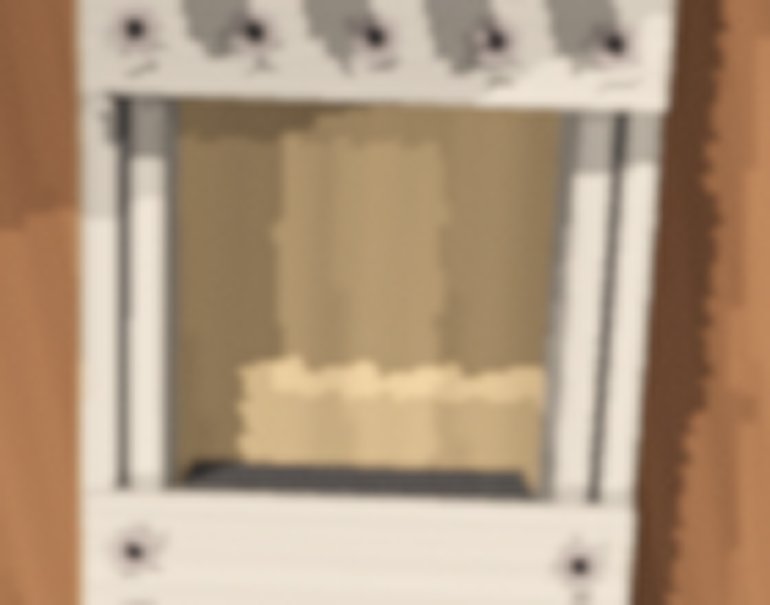

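```bash
python3 - <<'E'
from h import *
import pickle
p,im=pickle.load(open("w1.pkl","rb"))
z2=lambda a:np.array(a)/5.5+[255,80]-0.4
pts={"nL":(80,93),"nR":(668,107),"mL":(85,488),"mR":(632,503)}
w={k:back(z2(v),.048,p)[0] for k,v in pts.items()}
for k,v in w.items(): print(k,v.round(4))
def ang(v): return np.degrees(np.arctan2(v[1],v[0]))
print("x-ang",ang(w["nR"]-w["nL"]),ang(w["mR"]-w["mL"]),"width",np.linalg.norm(w["nR"]-w["nL"]),np.linalg.norm(w["mR"]-w["mL"]))
print("y-ang L,R",ang(w["nL"]-w["mL"]),ang(w["nR"]-w["mR"]))
mid=lambda a,b:(a+b)/2
n=mid(w["nL"],w["nR"]);m=mid(w["mL"],w["mR"]);print(n,m,ang(n-m),np.linalg.norm(n-m))
for zz in(.04,.048):
  for y in (100,490):
    L=back(z2((178 if y==100 else 168,y)),zz,p)[0];Rr=back(z2((560 if y==100 else 545,y+6)),zz,p)[0]
    print(zz,y,mid(L,Rr).round(4),np.linalg.norm(L-Rr).round(4))
E
```

```text
nL [0.4614 0.0697 0.048 ]
nR [0.5587 0.0501 0.048 ]
mL [0.4478 0.0034 0.048 ]
mR [ 0.5436 -0.0165  0.048 ]
x-ang -11.432366215603123 -11.720538763976188 width 0.09919406790010499 0.09786143649251482
y-ang L,R 78.36665000658442 77.24852645726848
[0.51005608 0.05991799 0.048     ] [ 0.49569058 -0.00655593  0.048     ] 77.80549256826713 0.06800845508008153
0.04 100 [0.5092 0.0595 0.04  ] 0.066
0.04 490 [ 0.4951 -0.0077  0.04  ] 0.069
0.048 100 [0.5091 0.0596 0.048 ] 0.0645
0.048 490 [ 0.4954 -0.006   0.048 ] 0.0674
```

```bash
cat >> h.py <<'E'
from scipy.optimize import minimize
def boxpts(x0,x1,y0,y1,z0,z1):
    return np.array([[x,y,z] for x in(x0,x1) for y in(y0,y1) for z in(z0,z1)])
PARTS=[boxpts(-.032,.032,-.01,.01,0,.04),boxpts(-.012,.012,-.01,.01,.04,.07)]
def render(pose,p,z=0,S=4,parts=PARTS):
    m=np.zeros((400*S,640*S),np.uint8); r=R.from_euler("z",pose[2])
    for P in parts:
        q=proj(r.apply(P)+[pose[0],pose[1],z],p)
        h=cv2.convexHull(((q+.5)*S-.5).round().astype(np.int32)); cv2.fillConvexPoly(m,h,1)
    return cv2.resize(m.astype(np.float32),(640,400),interpolation=cv2.INTER_AREA)
def fit(mask,p,z=0,init=None):
    mask=mask.astype(np.float32)
    ys,xs=np.nonzero(mask>.5); c=back([xs.mean(),ys.mean()],z+.03,p)[0]
    def cost(v):
        m=render([v[0]/100,v[1]/100,v[2]*.5],p,z); i=np.minimum(m,mask).sum(); return 1-i/(np.maximum(m,mask).sum())
    best=None
    for a in ([init] if init is not None else np.arange(-3,3)*np.pi/6):
        x0=np.array([c[0]*100,c[1]*100,a*2]); 
        o=minimize(cost,x0,method="Nelder-Mead",options=dict(initial_simplex=x0+np.vstack([np.zeros(3),np.diag([.5,.5,.3])]),xatol=.01,fatol=1e-4))
        if best is None or o.fun<best.fun: best=o
    v=best.x; yaw=(v[2]*.5+np.pi/2)%np.pi-np.pi/2
    return np.array([v[0]/100,v[1]/100,yaw]),1-best.fun
E
python3 - <<'E'
from h import *
snapshot("top");p=camera_params("top")
for d in silhouettes("filler1","top")[:5]:
    f,i=fit(d["mask"],p); print(round(d["score"],2),f.round(4),np.degrees(f[2]).round(1),round(i,2))
E
```

```text
0.96 [ 0.4156 -0.232  -0.5187] -29.7 0.89
0.73 [0.5042 0.3375 0.2791] 16.0 0.93
0.7 [ 0.5862 -0.3414 -0.131 ] -7.5 0.91
0.61 [ 0.4546 -0.3309 -0.0418] -2.4 0.92
```

```bash
python3 - <<'E'
from h import *
a=-.5187
print(delta([.396,-.267,.18],[np.cos(a),np.sin(a)])[:2])
E
```

```text
(array([ 7.27, -4.9 , 27.04]), np.float64(0.3418404082781741))
```

apply_moves([
  [1,-4.9,27],
  [2,-4.9,27],
  [7.3,-4.9,27],
  [7.3,-4.9,27],
  [7.3,-4.9,27],
  [7.3,-4.9,27],
  [7.3,-4.9,27],
  [7.3,-4.9,27],
  [7.3,-4.9,27],
  [7.3,-4.9,27],
], yaw=[0.342,0.342,0.342,0.342,0.342,0.342,0.342,0.342,0.342,0.342], gripper=[60,60,60,60,60,60,60,60,60,60])

```text
clock: 3.57
tool_pos: [0.3964, -0.266, 0.1797]
eef_rot: [0.612, 0.355, -0.611, 0.355]
contact_force: [0.8, 0.6, 0.2]
opening: 0.601
```

```bash
cat > look.py <<'E'
from h import *
import sys
name=sys.argv[1]; guess=np.array([float(v) for v in sys.argv[2:4]])
p=camera_params("wrist");im=snapshot("wrist"); cv2.imwrite(f"pics/{name}.png",im[:,:,::-1])
for d in silhouettes("filler1","wrist")[:4]:
    f,i=fit(d["mask"],p); near=np.linalg.norm(f[:2]-guess)<.04
    print(round(d["score"],2),f.round(4),np.degrees(f[2]).round(1),round(i,2))
    if near:
        dd,y,s=delta([f[0],f[1],.058],[np.cos(f[2]),np.sin(f[2])]); print("delta",dd,y, s["clock"],s["tool_pos"])
E
python3 look.py w2 .4156 -.232
```

```text
0.83 [ 0.5886 -0.342  -0.1491] -8.5 0.94
0.69 [ 0.417  -0.2319 -0.5362] -30.7 0.96
delta [12.21  0.08 -3.84] 0.020324052989598496 3.6667 [ 0.39716964 -0.26508796  0.18004887]
0.69 [ 0.4567 -0.332  -0.0713] -4.1 0.95
```

View pics/w2.png

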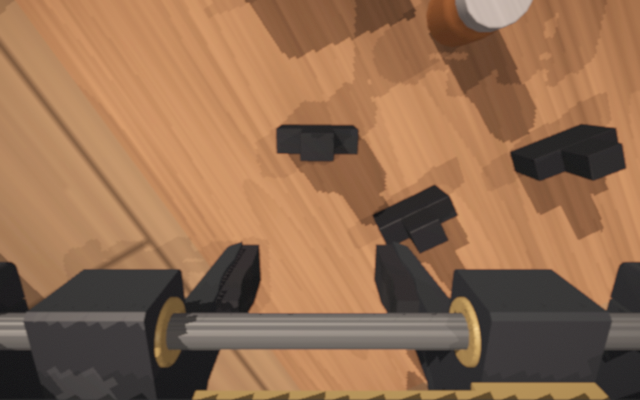

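apply_moves([
  [4,0.1,-3.8],
  [8,0.1,-3.8],
  [12.2,0.1,-3.8],
  [12.2,0.1,-3.8],
  [12.2,0.1,-3.8],
  [12.2,0.1,-3.8],
], yaw=[0.02,0.02,0.02,0.02,0.02,0.02], gripper=[60,60,60,60,60,60])

```text
clock: 4.17
tool_pos: [0.4174, -0.2315, 0.0585]
eef_rot: [0.615, 0.351, -0.613, 0.35]
contact_force: [0.2, -1.2, 0.5]
opening: 0.602
```

apply_moves([
  [0,0,0],
  [0,0,0],
  [0,0,0],
  [0,0,0],
  [0,0,0],
  [0,0,0],
], yaw=[0,0,0,0,0,0], gripper=[0,0,0,0,0,0], force=25)

```text
clock: 4.67
tool_pos: [0.4175, -0.2316, 0.0591]
eef_rot: [0.615, 0.35, -0.613, 0.35]
contact_force: [0.2, -0.1, 6.1]
opening: 0.269
```

```bash
cat >> h.py <<'E'
CA=np.radians(-11.8); CX=np.array([np.cos(CA),np.sin(CA),0]); CY=np.array([-np.sin(CA),np.cos(CA),0])
N=np.array([.510,.0599,0])   # neighbour face mid
def at(dy,z,dx=0): return N-dy*CY+dx*CX+[0,0,z]
E
python3 - <<'E'
from h import *
print(delta(at(.013,.2),CX)[:2], at(.013,.2))
E
```

```text
(array([-14.02,  -6.45, -28.6 ]), np.float64(-0.32824543523674876)) [0.50734155 0.04717472 0.2       ]
```

apply_moves([
  [-4,0,0],
  [-8,0,0],
  [-12,-1,-3],
  [-14,-6.4,-28.6],
  [-14,-6.4,-28.6],
  [-14,-6.4,-28.6],
  [-14,-6.4,-28.6],
  [-14,-6.4,-28.6],
  [-14,-6.4,-28.6],
  [-14,-6.4,-28.6],
], yaw=[0,0,0,-0.328,-0.328,-0.328,-0.328,-0.328,-0.328,-0.328], gripper=[0,0,0,0,0,0,0,0,0,0])

```text
clock: 5.5
tool_pos: [0.5093, 0.0537, 0.2001]
eef_rot: [0.549, 0.448, -0.545, 0.447]
contact_force: [0.2, 0.9, -1.2]
opening: 0.267
```

```bash
python3 - <<'E'
from h import *
print(delta(at(.013,.2),CX))
E
```

```text
(array([ 0.01, -0.06,  0.68]), np.float64(0.007135309674793255), {'clock': 5.5, 'q': array([-0.28581819,  0.62691388,  0.15036883,  1.97295401, -0.1780907 ,
        0.54922147, -0.21066066]), 'qd': array([-0.38668539,  0.05400144,  0.12969706, -0.22650509, -0.01742878,
        0.21217377, -0.30543024]), 'joint_torque': array([ 2.36783825e+00, -4.54034185e+01,  3.31907809e+00, -9.56602782e+00,
        4.95486776e-02, -2.06598022e-03,  2.10103265e-02]), 'tool_pos': array([0.50926108, 0.05373988, 0.20014546]), 'eef_rot': array([ 0.54947866,  0.44844861, -0.54482545,  0.44736147]), 'contact_force': array([ 0.224094  ,  0.87970691, -1.1544974 ]), 'moment': array([-0.00481251, -0.00787217, -0.00434964]), 'opening': 0.267217227574265})
```

apply_moves([
  [0,-0.06,0.7],
  [3,-0.06,0.7],
  [7.5,-0.06,0.7],
  [7.5,-0.06,0.7],
  [7.5,-0.06,0.7],
], yaw=[0.007,0.007,0.007,0.007,0.007], gripper=[0,0,0,0,0])

```text
clock: 5.92
tool_pos: [0.5052, 0.0461, 0.1234]
eef_rot: [0.549, 0.447, -0.549, 0.444]
contact_force: [0.5, 0.4, 0.7]
opening: 0.269
```

```bash
python3 - <<'E'
from h import *
p=camera_params("wrist");im=snapshot("wrist")
cv2.imwrite("pics/w3.png",im[:,:,::-1])
print(delta(at(.013,.067),CX))
E
```

```text
(array([ 5.82,  0.02, -0.07]), np.float64(-0.0014121091474583736), {'clock': 5.9667, 'q': array([-0.2403261 ,  0.75393387,  0.10081538,  2.0324055 , -0.20786191,
        0.36229925, -0.17954776]), 'qd': array([-0.00649455, -0.05149997,  0.00858108, -0.02472666, -0.00069341,
       -0.00147798,  0.00116926]), 'joint_torque': array([-1.29548069e-01, -4.48104572e+01,  2.23892570e+00, -6.50199249e+00,
       -4.20855882e-02, -1.61977812e-03,  1.27136480e-02]), 'tool_pos': array([0.50685521, 0.04626523, 0.12521997]), 'eef_rot': array([ 0.55061541,  0.44641683, -0.54750695,  0.44471431]), 'contact_force': array([-0.19636203, -0.69132764,  0.38202239]), 'moment': array([-0.09069983,  0.07412103,  0.04857207]), 'opening': 0.2663605716701301})
```

View pics/w3.png

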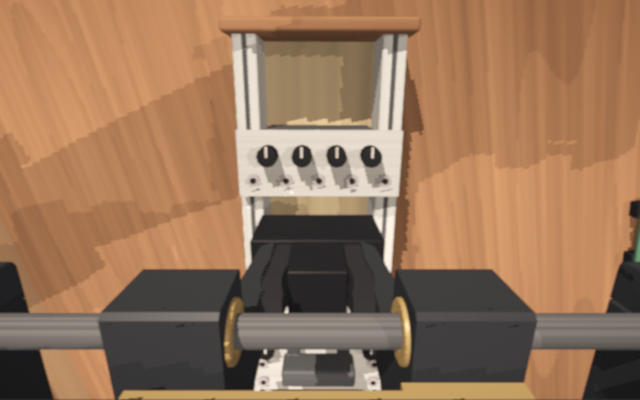

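```bash
python3 - <<'E'
from h import *
cv2.imwrite("pics/w3z.png",cv2.resize(cv2.imread("pics/w3.png")[120:290,225:415],None,fx=4,fy=3.5,interpolation=cv2.INTER_CUBIC))
p=camera_params("wrist");t=get_state()["tool_pos"]
loc=lambda v:np.array([np.dot(v-N,CX),np.dot(v-N,CY),v[2]]).round(4)
print("tcp",loc(t))
for px in [(237,196),(402,194.5)]: print(loc(back(px,.048,p)[0]))
for px in [(258,217),(384,217),(252,241),(388,241)]: print(loc(back(px,t[2]-.058+.04,p)[0]))
E
```

```text
tcp [-0.0003 -0.014   0.1252]
[-0.0492 -0.0002  0.048 ]
[0.0538 0.0006 0.048 ]
[-0.0262  0.007   0.1072]
[0.0314 0.0069 0.1072]
[-0.0295 -0.0049  0.1072]
[ 0.0339 -0.005   0.1072]
```

View pics/w3z.png

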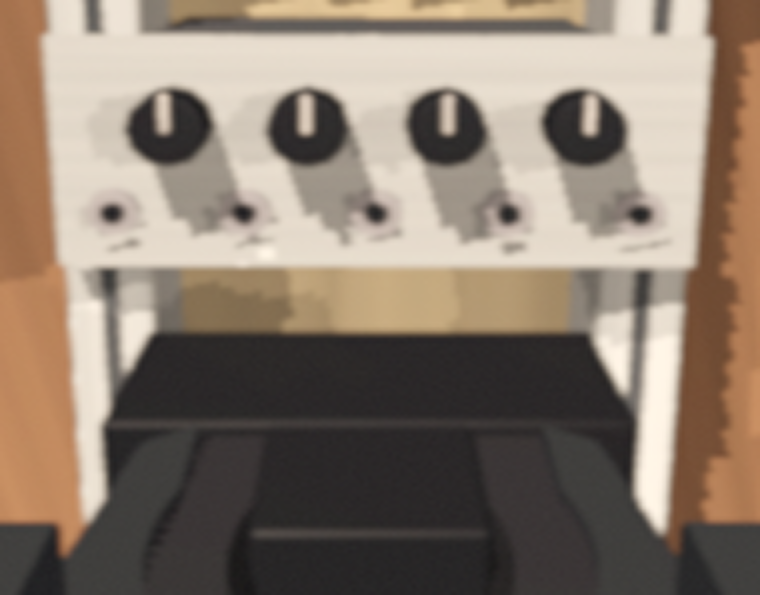

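apply_moves([
  [0,0,-0.15],
  [1.5,0,-0.15],
  [3,0,-0.15],
  [4,0,-0.15],
  [5,0,-0.15],
  [5.6,0,-0.15],
  [5.7,0,-0.15],
  [5.7,0,-0.15],
], yaw=[0,0,0,0,0,0,0,0], gripper=[0,0,0,0,0,0,0,0])

```text
clock: 6.63
tool_pos: [0.5073, 0.048, 0.0683]
eef_rot: [0.551, 0.446, -0.548, 0.445]
contact_force: [-0.5, 0.6, 0.2]
opening: 0.268
```

```bash
python3 - <<'E'
from h import *
print(delta(at(.0125,.067),CX))
E
```

```text
(array([0.13, 0.02, 0.03]), np.float64(-0.0015236380202976463), {'clock': 6.6333, 'q': array([-0.21970247,  0.86050987,  0.06232106,  2.04962034, -0.22235354,
        0.2353712 , -0.17022567]), 'qd': array([-0.00250417, -0.01146028,  0.00142208, -0.00214874, -0.00241709,
        0.004023  , -0.00230509]), 'joint_torque': array([ 3.61202157e-02, -4.89294899e+01,  2.22664721e+00, -4.60589647e+00,
       -2.25248351e-02, -4.18803119e-02,  2.37928551e-03]), 'tool_pos': array([0.5073111 , 0.04795013, 0.06832501]), 'eef_rot': array([ 0.55062119,  0.44639089, -0.54755087,  0.44467913]), 'contact_force': array([-0.50508643,  0.60621291,  0.16568027]), 'moment': array([-0.08350429,  0.01194182,  0.01612372]), 'opening': 0.26777996686037314})
```

apply_moves([
  [0,0,-0.1],
  [0,0,-0.2],
  [0,0,-0.3],
  [0,0,-0.4],
  [0,0,-0.4],
], yaw=[0,0,0,0,0], gripper=[0,0,0,0,0])

```text
clock: 7.05
tool_pos: [0.5083, 0.0511, 0.0687]
eef_rot: [0.551, 0.446, -0.548, 0.445]
contact_force: [-0.5, -3.2, 1.1]
opening: 0.274
```

```bash
python3 - <<'E'
from h import *
s=get_state();t=s["tool_pos"]
print(np.dot(t-N,CX),np.dot(t-N,CY),t,np.dot(s["contact_force"],CY),s["contact_force"])
E
```

```text
8.94193822582321e-05 -0.008962781483758755 [0.50825468 0.05110834 0.06867284] -3.2069921386785447 [-0.49083746 -3.17368609  1.05353968]
```

apply_moves([
  [0.1,0,0.05],
  [0.15,0,0.05],
  [0.2,0,0.05],
  [0.2,0,0.05],
], yaw=[0,0,0,0], gripper=[0,0,0,0])

```text
clock: 7.38
tool_pos: [0.5083, 0.0509, 0.0671]
eef_rot: [0.551, 0.446, -0.548, 0.445]
contact_force: [-1.4, -0.1, 5.9]
opening: 0.269
```

apply_moves([
  [0,0,0],
  [0,0,0],
  [0,0,0],
  [-2,0,0],
  [-5,0,0],
  [-9,0,0],
  [-12,0,0],
], yaw=[0,0,0,0,0,0,0], gripper=[45,45,45,45,45,45,60])

```text
clock: 7.97
tool_pos: [0.508, 0.0505, 0.189]
eef_rot: [0.551, 0.446, -0.547, 0.445]
contact_force: [0.8, 0.3, -0.8]
opening: 0.504
```

```bash
python3 - <<'E'
from h import *
cv2.imwrite("pics/w4.png",snapshot("wrist")[:,:,::-1])
a=-.0713
print(delta([.4567,-.332,.15],[np.cos(a),np.sin(a)]))
E
```

```text
(array([ 4.08,  2.58, 38.59]), np.float64(-0.13717659693899487), {'clock': 8.0167, 'q': array([-0.28155483,  0.63706793,  0.15334716,  1.98217469, -0.19028902,
        0.52319701, -0.20230103]), 'qd': array([ 0.01680349,  0.06334707, -0.02272286,  0.0126802 , -0.02035734,
       -0.16992224,  0.02067599]), 'joint_torque': array([-1.13929510e+00, -3.32564771e+01,  1.50880627e+00, -7.60889232e+00,
       -2.46953446e-02,  4.38472806e-01, -1.44122101e-02]), 'tool_pos': array([0.51087517, 0.05059779, 0.19358226]), 'eef_rot': array([ 0.55380753,  0.44414308, -0.54480698,  0.44634012]), 'contact_force': array([ 0.07863494, -0.10311647,  2.59188428]), 'moment': array([-0.05987578,  0.01312079, -0.03401264]), 'opening': 0.5462844175428627})
```

View pics/w4.png

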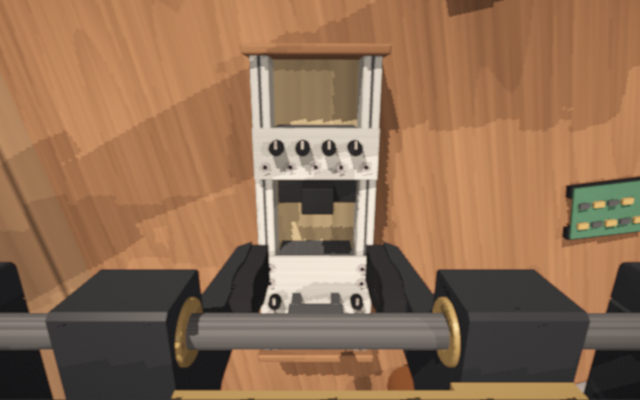

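apply_moves([
  [0,2.6,42.5],
  [0,2.6,42.5],
  [0,2.6,42.5],
  [0,2.6,42.5],
  [0,2.6,42.5],
  [0,2.6,42.5],
  [0,2.6,42.5],
  [0,2.6,42.5],
  [0,2.6,42.5],
  [0,2.6,42.5],
], yaw=[-0.137,-0.137,-0.137,-0.137,-0.137,-0.137,-0.137,-0.137,-0.137,-0.137], gripper=[60,60,60,60,60,60,60,60,60,60])

```text
clock: 8.85
tool_pos: [0.4487, -0.3639, 0.19]
eef_rot: [0.522, 0.481, -0.513, 0.483]
contact_force: [0.7, 0.0, 0.3]
opening: 0.601
```

apply_moves([
  [0,0,1.5],
  [0,0,1.5],
  [0,0,1.5],
], yaw=[0,0,0], gripper=[60,60,60])

```text
clock: 9.1
tool_pos: [0.447, -0.3794, 0.1893]
eef_rot: [0.523, 0.48, -0.514, 0.482]
contact_force: [-0.4, 1.1, 0.7]
opening: 0.598
```

```bash
python3 look.py w5 .4567 -.332
```

```text
0.68 [ 0.5879 -0.3421 -0.1301] -7.5 0.94
0.65 [ 0.4566 -0.3317 -0.0304] -1.7 0.93
delta [13.19  0.39 -4.43] -0.03892705464422086 9.2 [ 0.44818506 -0.3767182   0.18944364]
```

View pics/w5.png

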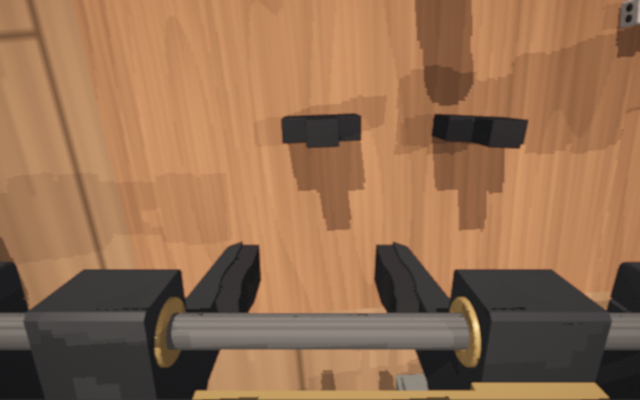

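apply_moves([
  [4,0.4,-4.4],
  [8,0.4,-4.4],
  [11.5,0.4,-4.4],
  [13.2,0.4,-4.4],
  [13.2,0.4,-4.4],
  [13.2,0.4,-4.4],
  [13.2,0.4,-4.4],
], yaw=[-0.025,-0.025,-0.025,-0.025,-0.025,-0.025,-0.025], gripper=[60,60,60,60,60,60,60])

```text
clock: 9.78
tool_pos: [0.4575, -0.3299, 0.0579]
eef_rot: [0.516, 0.489, -0.505, 0.49]
contact_force: [-0.1, 0.6, 0.1]
opening: 0.598
```

apply_moves([
  [0,0,0],
  [0,0,0],
  [0,0,0],
  [0,0,0],
  [0,0,0],
  [0,0,0],
], yaw=[0,0,0,0,0,0], gripper=[0,0,0,0,0,0])

```text
clock: 10.28
tool_pos: [0.4573, -0.3299, 0.0581]
eef_rot: [0.516, 0.489, -0.505, 0.49]
contact_force: [-0.5, 0.5, 2.9]
opening: 0.272
```

```bash
python3 - <<'E'
from h import *
print(delta([.4566,-.3317,.058],[1,0]))
print(delta(at(.033,.2),CX)[:2])
E
```

```text
(array([ 0.01, -0.07,  0.19]), np.float64(-0.04154928980378947), {'clock': 10.2833, 'q': array([ 0.55927478,  0.90595485, -0.01406372,  1.88708207, -0.00960562,
        0.3443166 ,  0.51805199]), 'qd': array([ 0.00141873, -0.00128054, -0.00299694, -0.00113878,  0.00092801,
       -0.00045642, -0.00251101]), 'joint_torque': array([ 3.51335220e-03, -5.20005763e+01,  1.22033749e+00, -6.97988480e+00,
       -2.56392499e-02, -2.69397972e-01,  1.02410145e-02]), 'tool_pos': array([ 0.45734784, -0.32987773,  0.05811348]), 'eef_rot': array([ 0.51555766,  0.48928537, -0.50499837,  0.48967007]), 'contact_force': array([-0.45272489,  0.53542229,  2.86462543]), 'moment': array([0.00088711, 0.34238339, 0.0059364 ]), 'opening': 0.2723872103636183})
(array([-13.78,   3.25, -36.05]), np.float64(0.1643974741966887))
```

```bash
python3 - <<'E'
from h import *
s=get_state();r=R.from_quat(s["eef_rot"]);print(r.as_matrix().round(4))
M=r.as_matrix()
print("tool x in case:",M[:,0]@CX,M[:,0]@CY, "deg",np.degrees(np.arccos(-M[2,0])))
E
```

```text
[[ 0.0112  0.9991 -0.0415]
 [ 0.0099 -0.0416 -0.9991]
 [-0.9999  0.0107 -0.0104]]
tool x in case: 0.008883667331089034 0.012015050893346655 deg 0.856179200278065
```

apply_moves([
  [-4,0,0],
  [-8,0,0],
  [-12,0,-3],
  [-13.8,3.2,-36],
  [-13.8,3.2,-36],
  [-13.8,3.2,-36],
  [-13.8,3.2,-36],
  [-13.8,3.2,-36],
  [-13.8,3.2,-36],
  [-13.8,3.2,-36],
], yaw=[0,0,0,0.164,0.164,0.164,0.164,0.164,0.164,0.164], gripper=[0,0,0,0,0,0,0,0,0,0])

```text
clock: 11.12
tool_pos: [0.4964, -0.0162, 0.1965]
eef_rot: [0.554, 0.446, -0.543, 0.446]
contact_force: [1.6, -0.9, -1.6]
opening: 0.27
```

```bash
python3 - <<'E'
from h import *
d=delta(at(.033,.2),CX);print(d[:2],d[2]["tool_pos"],R.from_quat(d[2]["eef_rot"]).as_matrix()[:,0])
E
```

```text
(array([-0.3 , -0.22, -4.43]), np.float64(9.283115886438154e-05)) [ 0.4964196  -0.01617608  0.19651056] [ 0.01125738  0.01001451 -0.99988648]
```

apply_moves([
  [-0.3,-0.2,-4.4],
  [-0.3,-0.2,-4.4],
  [2,-0.2,-4.4],
  [6.5,-0.2,-4.4],
  [6.5,-0.2,-4.4],
  [6.5,-0.2,-4.4],
  [6.5,-0.2,-4.4],
], yaw=[0,0,0,0,0,0,0], gripper=[0,0,0,0,0,0,0])

```text
clock: 11.7
tool_pos: [0.5043, 0.0274, 0.1328]
eef_rot: [0.554, 0.446, -0.544, 0.446]
contact_force: [0.4, 0.5, 0.6]
opening: 0.271
```

```bash
python3 - <<'E'
from h import *
d=delta(at(.033,.068),CX);p=camera_params("wrist");im=snapshot("wrist");print(d[:2],d[2]["tool_pos"],R.from_quat(d[2]["eef_rot"]).as_matrix()[:,0])
import pickle;pickle.dump((p,im),open("w6.pkl","wb"))
cv2.imwrite("pics/w6.png",im[:,:,::-1])
cv2.imwrite("pics/w6z.png",cv2.resize(im[150:300,225:415,::-1],None,fx=4,fy=4,interpolation=cv2.INTER_CUBIC))
E
```

```text
(array([ 6.48, -0.17,  0.08]), np.float64(-0.0008648427022965866)) [0.50434336 0.02740301 0.1328352 ] [ 0.01134738  0.00990227 -0.99988658]
```

View pics/w6z.png

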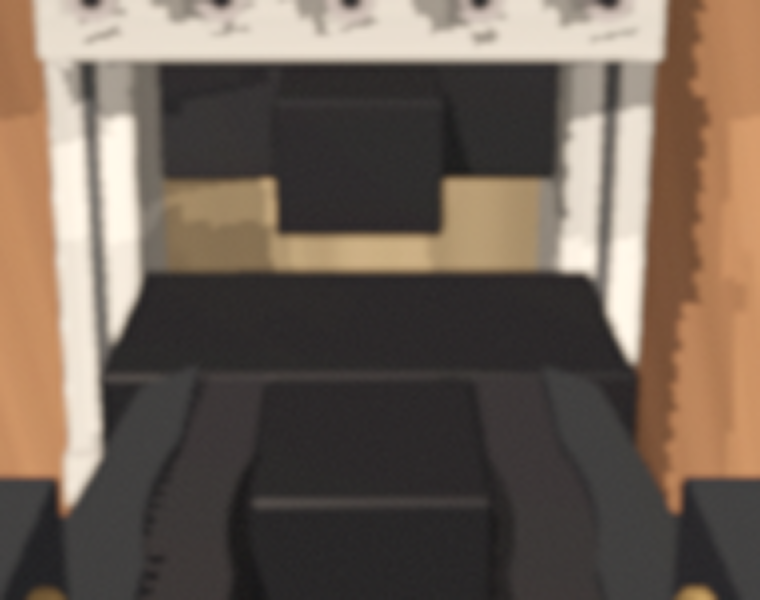

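```bash
python3 - <<'E'
from h import *
import pickle
p,im=pickle.load(open("w6.pkl","rb"))
loc=lambda v:(np.array([np.dot(v-N,CX),np.dot(v-N,CY),v[2]])*1000).round(1)
z2=lambda x,y:(225+x/4,150+y/4)
print("stand edge",[loc(back(z2(x,178),.048,p)[0]) for x in (180,540)])
print("stand tab -y top edge",[loc(back(z2(x,232),.078,p)[0]) for x in (279,440)])
print("stand tab +y top edge",[loc(back(z2(x,97),.078,p)[0]) for x in (275,442)])
print("panel",[loc(back(z2(x,60),.048,p)[0]) for x in (45,660)])
print("held",[loc(back(z2(x,373),.115,p)[0]) for x in (105,635)],loc(get_state()["tool_pos"]))
E
```

```text
stand edge [array([-27.5, -19.8,  48. ]), array([ 30.7, -20. ,  48. ])]
stand tab -y top edge [array([ -9.9, -19.4,  78. ]), array([ 12.8, -19.5,  78. ])]
stand tab +y top edge [array([-10.1,   0. ,  78. ]), array([12.8, -0. , 78. ])]
panel [array([-48. ,  -0.4,  48. ]), array([49.1, -0.7, 48. ])]
held [array([-28.3, -24.8, 115. ]), array([ 33.5, -25.1, 115. ])] [  1.7 -32.8 133.6]
```

apply_moves([
  [0,-0.2,-0.1],
  [1.5,-0.2,-0.1],
  [3,-0.2,-0.1],
  [4.5,-0.2,-0.1],
  [5.7,-0.2,-0.1],
  [6.4,-0.2,-0.1],
  [6.5,-0.2,-0.1],
  [6.5,-0.2,-0.1],
], yaw=[0,0,0,0,0,0,0,0], gripper=[0,0,0,0,0,0,0,0])

```text
clock: 12.42
tool_pos: [0.5046, 0.0294, 0.0694]
eef_rot: [0.555, 0.445, -0.543, 0.446]
contact_force: [-0.1, 0.1, -1.2]
opening: 0.269
```

apply_moves([
  [0,0,-0.1],
  [0,0,-0.2],
  [0,0,-0.3],
  [0,0,-0.3],
  [0,0,-0.3],
], yaw=[0,0,0,0,0], gripper=[0,0,0,0,0])

```text
clock: 12.83
tool_pos: [0.5055, 0.0312, 0.0699]
eef_rot: [0.555, 0.444, -0.543, 0.446]
contact_force: [-1.1, -5.1, 2.3]
opening: 0.275
```

```bash
cat > st.py <<'E'
from h import *
s=get_state();t=s["tool_pos"]
print("case x,y",np.dot(t-N,CX),np.dot(t-N,CY),"z",t[2],"F",np.dot(s["contact_force"],CX),np.dot(s["contact_force"],CY),s["contact_force"][2],s["clock"],s["opening"])
E
python3 st.py
```

```text
case x,y 0.0014209172111171403 -0.029030879346865806 z 0.06994633307826024 F -0.07461938594163041 -5.189824071302923 2.2712389419925265 12.8333 0.274629901459654
```

Contact with the first filler at y ≈ -29 mm. Now down to the floor.

apply_moves([
  [0.1,0,0.1],
  [0.2,0,0.1],
  [0.3,0,0.1],
  [0.35,0,0.1],
  [0.35,0,0.1],
], yaw=[0,0,0,0,0], gripper=[0,0,0,0,0])

```text
clock: 13.25
tool_pos: [0.5052, 0.0309, 0.0662]
eef_rot: [0.555, 0.445, -0.543, 0.446]
contact_force: [-1.0, -0.3, -0.8]
opening: 0.267
```

```bash
python3 st.py
```

```text
case x,y 0.001256059159067795 -0.02935761041582812 z 0.06621910471226568 F -0.9422570262201523 -0.464867866002913 -0.8302866209157617 13.25 0.2671241266875646
```

apply_moves([
  [0,0,0],
  [0,0,0],
  [0,0,0],
  [-2,0,0],
  [-5,0,0],
  [-9,0,0],
  [-12,0,0],
  [-12,0,0],
  [-12,0,0],
], yaw=[0,0,0,0,0,0,0,0,0], gripper=[45,45,45,45,45,45,60,60,60])

```text
clock: 14.0
tool_pos: [0.5044, 0.03, 0.1877]
eef_rot: [0.557, 0.444, -0.542, 0.447]
contact_force: [-0.1, -0.8, -0.7]
opening: 0.597
```

```bash
python3 - <<'E'
from h import *
p=camera_params("wrist");im=snapshot("wrist")
cv2.imwrite("pics/w7.png",im[:,:,::-1])
a=-.13; zt=np.array([np.sin(a),-np.cos(a),0])
d=delta(np.array([.588,-.342,.188])+.04*zt,[np.cos(a),np.sin(a)]);print(d[:2],d[2]["qd"].round(3),R.from_quat(d[2]["eef_rot"]).as_matrix()[:,0])
E
```

```text
(array([-0.44, 16.25, 38.65]), np.float64(-0.07716155382523238)) [ 0.006  0.035 -0.01   0.018 -0.     0.    -0.001] [ 0.01597569  0.00994791 -0.99982289]
```

View pics/w7.png

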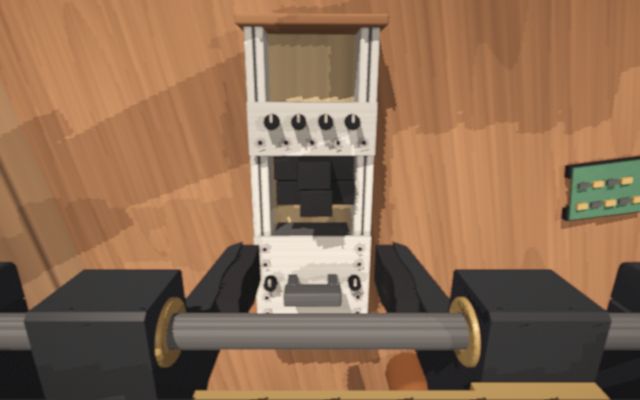

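apply_moves([
  [-0.4,16.2,38.6],
  [-0.4,16.2,38.6],
  [-0.4,16.2,38.6],
  [-0.4,16.2,38.6],
  [-0.4,16.2,38.6],
  [-0.4,16.2,38.6],
  [-0.4,16.2,38.6],
  [-0.4,16.2,38.6],
  [-0.4,16.2,38.6],
  [-0.4,16.2,38.6],
], yaw=[-0.077,-0.077,-0.077,-0.077,-0.077,-0.077,-0.077,-0.077,-0.077,-0.077], gripper=[60,60,60,60,60,60,60,60,60,60])

```text
clock: 14.88
tool_pos: [0.5811, -0.3807, 0.1849]
eef_rot: [0.538, 0.467, -0.525, 0.466]
contact_force: [1.2, 0.7, -0.2]
opening: 0.604
```

```bash
python3 - <<'E'
from h import *
a=-.13; zt=np.array([np.sin(a),-np.cos(a),0])
d=delta(np.array([.588,-.342,.188])+.04*zt,[np.cos(a),np.sin(a)]);print(d[:2],d[2]["qd"].round(3),R.from_quat(d[2]["eef_rot"]).as_matrix()[:,0])
E
```

```text
(array([-0.31,  0.19,  0.07]), np.float64(-0.000446216198370486)) [ 0.593  0.467 -0.04  -1.226  0.047  0.755  0.482] [ 0.01275127  0.01279884 -0.99983678]
```

apply_moves([
  [0,0.1,0.1],
  [0,0.1,0.1],
  [0,0.1,0.1],
  [0,0.1,0.1],
], yaw=[0,0,0,0], gripper=[60,60,60,60])

```text
clock: 15.22
tool_pos: [0.5819, -0.3791, 0.1834]
eef_rot: [0.538, 0.469, -0.524, 0.465]
contact_force: [1.1, 0.1, 0.1]
opening: 0.6
```

```bash
python3 look.py w8 .588 -.342; python3 - <<'E'
from h import *
s=get_state();print(s["qd"].round(3),R.from_quat(s["eef_rot"]).as_matrix().round(4))
E
```

```text
0.6 [ 0.5891 -0.3419 -0.0996] -5.7 0.95
delta [12.71  0.06 -3.59] -0.028201259479697205 15.3167 [ 0.58238601 -0.37938885  0.18447567]
[ 0.002 -0.008  0.008 -0.008  0.002  0.003 -0.   ] [[ 0.0122  0.9918 -0.1274]
 [ 0.0148 -0.1276 -0.9917]
 [-0.9998  0.0102 -0.0162]]
```

View pics/w8.png

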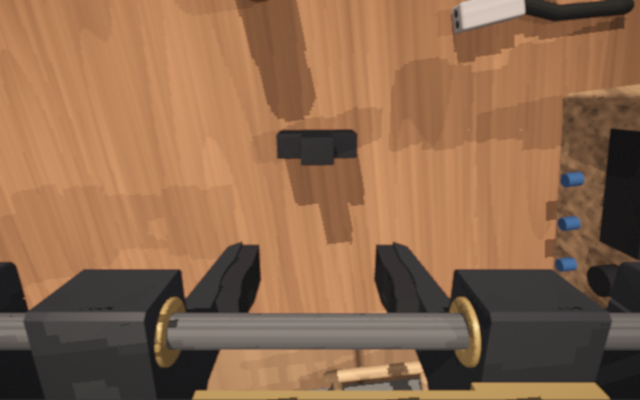

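```bash
python3 - <<'E'
from h import *
p=camera_params("top")
print(back([(455,120),(558,118),(452,118)],0,p).round(3)); print(back([(485,118),(460,52),(560,50)],.12,p).round(3))
p=camera_params("wrist")
print(back([(560,95),(575,300),(545,240)],0,p).round(3)); print(back([(572,180),(572,180)],.05,p).round(3))
s=get_state();M=R.from_quat(s["eef_rot"]).as_matrix();t=np.array([.589,-.342,.058])
for y in(-.0935,.0935):
  for z in(-.0375,.0375): print((t+M@[-.05,y,z]).round(3))
E
```

```text
[[ 0.811 -0.338  0.   ]
 [ 0.809 -0.585  0.   ]
 [ 0.816 -0.332  0.   ]]
[[ 0.771 -0.367  0.12 ]
 [ 0.925 -0.325  0.12 ]
 [ 0.923 -0.545  0.12 ]]
[[ 0.807 -0.331  0.   ]
 [ 0.835 -0.541  0.   ]
 [ 0.8   -0.469  0.   ]]
[[ 0.786 -0.394  0.05 ]
 [ 0.786 -0.394  0.05 ]]
[ 0.5   -0.294  0.108]
[ 0.491 -0.368  0.106]
[ 0.686 -0.317  0.11 ]
[ 0.676 -0.392  0.108]
```

apply_moves([
  [4,0.05,-3.6],
  [8,0.05,-3.6],
  [11,0.05,-3.6],
  [12.7,0.05,-3.6],
  [12.7,0.05,-3.6],
  [12.7,0.05,-3.6],
  [12.7,0.05,-3.6],
], yaw=[-0.015,-0.015,-0.015,-0.015,-0.015,-0.015,-0.015], gripper=[60,60,60,60,60,60,60])

```text
clock: 15.9
tool_pos: [0.5895, -0.3406, 0.0583]
eef_rot: [0.534, 0.472, -0.52, 0.47]
contact_force: [0.3, -0.2, 0.6]
opening: 0.602
```

apply_moves([
  [0,0,0],
  [0,0,0],
  [0,0,0],
  [0,0,0],
  [0,0,0],
  [0,0,0],
], yaw=[0,0,0,0,0,0], gripper=[0,0,0,0,0,0])

```text
clock: 16.4
tool_pos: [0.5894, -0.3407, 0.0585]
eef_rot: [0.534, 0.472, -0.52, 0.47]
contact_force: [-0.6, 0.3, 2.0]
opening: 0.269
```

```bash
python3 - <<'E'
from h import *
d=delta(at(.052,.2,.001),CX);print(d[:2],R.from_quat(d[2]["eef_rot"]).as_matrix()[:,0])
E
```

```text
(array([-13.73, -12.59, -33.97]), np.float64(0.09465433958649605)) [ 0.01238451  0.01517344 -0.99980818]
```

apply_moves([
  [-4,0,0],
  [-8,0,0],
  [-12,0,0],
  [-13.7,-1,-2],
  [-13.7,-12.6,-34],
  [-13.7,-12.6,-34],
  [-13.7,-12.6,-34],
  [-13.7,-12.6,-34],
  [-13.7,-12.6,-34],
  [-13.7,-12.6,-34],
], yaw=[0,0,0,0,0.095,0.095,0.095,0.095,0.095,0.095], gripper=[0,0,0,0,0,0,0,0,0,0])

```text
clock: 17.23
tool_pos: [0.5207, -0.0771, 0.1988]
eef_rot: [0.556, 0.447, -0.542, 0.444]
contact_force: [1.7, 0.9, -1.1]
opening: 0.273
```

```bash
python3 - <<'E'
from h import *
d=delta(at(.052,.13,.001),CX);print(d[:2],d[2]["tool_pos"],R.from_quat(d[2]["eef_rot"]).as_matrix()[:,0])
E
```

```text
(array([ 6.99, -3.82, -7.87]), np.float64(-0.0007777895212057739)) [ 0.52066244 -0.07709925  0.19882227] [ 0.01283913  0.01529232 -0.99980063]
```

apply_moves([
  [0,-3.8,-7.9],
  [0,-3.8,-7.9],
  [0,-3.8,-7.9],
  [3,-3.8,-7.9],
  [7,-3.8,-7.9],
  [7,-3.8,-7.9],
  [7,-3.8,-7.9],
  [7,-3.8,-7.9],
], yaw=[0,0,0,0,0,0,0,0], gripper=[0,0,0,0,0,0,0,0])

```text
clock: 17.9
tool_pos: [0.5012, 0.0086, 0.1311]
eef_rot: [0.556, 0.447, -0.542, 0.444]
contact_force: [-0.0, -0.2, -1.0]
opening: 0.268
```

```bash
python3 - <<'E'
from h import *
d=delta(at(.052,.068,.001),CX);p=camera_params("wrist");im=snapshot("wrist");print(d[:2],d[2]["tool_pos"],R.from_quat(d[2]["eef_rot"]).as_matrix()[:,0])
import pickle;pickle.dump((p,im),open("w9.pkl","wb"))
cv2.imwrite("pics/w9.png",im[:,:,::-1])
cv2.imwrite("pics/w9z.png",cv2.resize(im[150:300,225:415,::-1],None,fx=4,fy=4,interpolation=cv2.INTER_CUBIC))
E
```

```text
(array([ 6.31, -0.16,  0.11]), np.float64(-0.001547439009907281)) [0.50120287 0.00858153 0.13109087] [ 0.01409554  0.01517729 -0.99978546]
```

View pics/w9z.png

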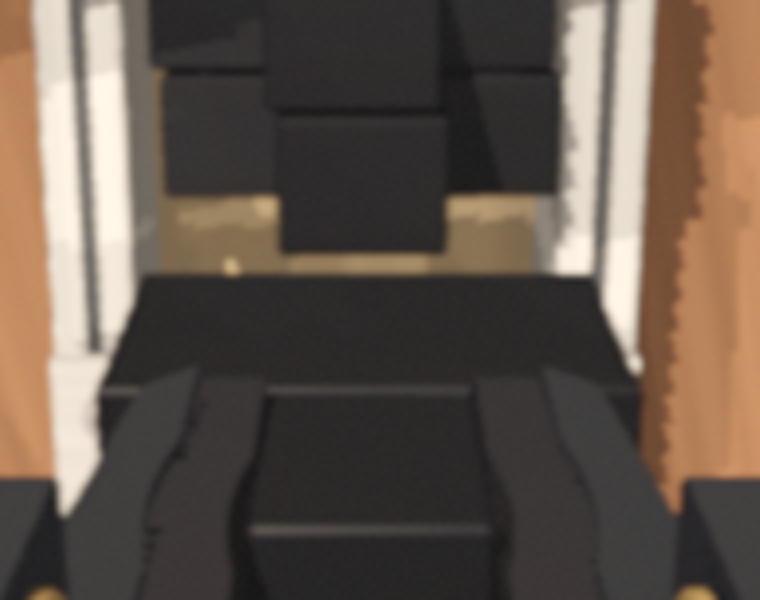

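```bash
python3 - <<'E'
import cv2
from plant import *
# module edge with earlier picture w7
im=cv2.imread("pics/w7.png");cv2.imwrite("pics/w7z.png",cv2.resize(im[140:250,245:385],None,fx=5,fy=5,interpolation=cv2.INTER_CUBIC))
E
```

```text
(no output)
```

View pics/w7z.png

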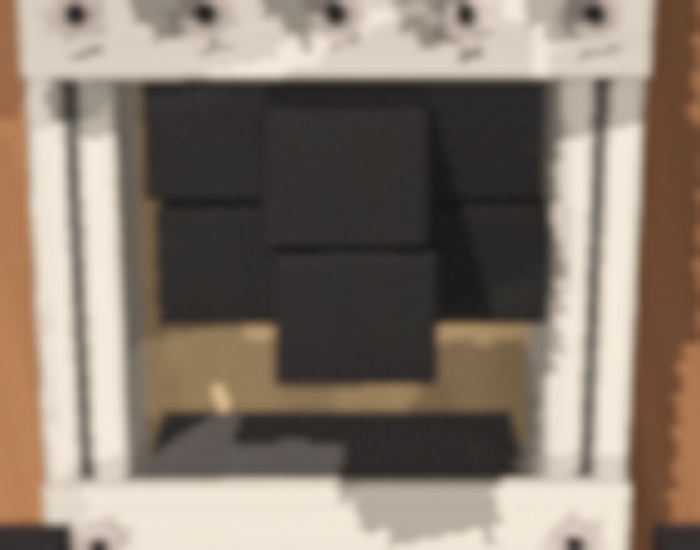

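```bash
python3 - <<'E'
from h import *
import pickle
p,im=pickle.load(open("w9.pkl","rb"))
loc=lambda v:(np.array([np.dot(v-N,CX),np.dot(v-N,CY),v[2]])*1000).round(1)
z2=lambda x,y:(225+x/4,150+y/4)
for n,xs,y,z in [("f2 edge",(180,540),193,.048),("f2 tab",(282,446),251,.078),("module",(60,636),357,.048),("held top",(103,640),387,.1126),("held bot",(150,590),277,.0726)]:
    print(n,[loc(back(z2(x,y),z,p)[0]) for x in xs])
print(loc(get_state()["tool_pos"]))
E
```

```text
f2 edge [array([-26.4, -40.3,  48. ]), array([ 31.5, -40.6,  48. ])]
f2 tab [array([ -8.6, -40.4,  78. ]), array([ 14.4, -40.5,  78. ])]
module [array([-47.4, -68.5,  48. ]), array([ 48.5, -69.1,  48. ])]
held top [array([-28. , -45.7, 112.6]), array([ 35.2, -46.1, 112.6])]
held bot [array([-28.1, -46. ,  72.6]), array([ 35.8, -46.4,  72.6])]
[  2.4 -51.9 131.8]
```

apply_moves([
  [0,-0.2,-0.05],
  [1.5,-0.2,-0.05],
  [3,-0.2,-0.05],
  [4.3,-0.2,-0.05],
  [5.5,-0.2,-0.05],
  [6.2,-0.2,-0.05],
  [6.3,-0.2,-0.05],
  [6.3,-0.2,-0.05],
], yaw=[0,0,0,0,0,0,0,0], gripper=[0,0,0,0,0,0,0,0])

```text
clock: 18.62
tool_pos: [0.5014, 0.0104, 0.0696]
eef_rot: [0.557, 0.446, -0.541, 0.445]
contact_force: [-0.3, 0.1, -0.3]
opening: 0.271
```

apply_moves([
  [0,0,-0.1],
  [0,0,-0.2],
  [0,0,-0.3],
  [0,0,-0.4],
  [0,0,-0.4],
], yaw=[0,0,0,0,0], gripper=[0,0,0,0,0])

```text
clock: 19.03
tool_pos: [0.5021, 0.0117, 0.0703]
eef_rot: [0.557, 0.444, -0.542, 0.445]
contact_force: [-1.1, -6.5, 3.2]
opening: 0.265
```

```bash
python3 st.py
```

```text
case x,y 0.002100202211468532 -0.0488168247276979 z 0.07034603812196878 F 0.2188842433422171 -6.59316085051074 3.2332659426826904 19.0333 0.26549787261898833
```

apply_moves([
  [0.1,0,0.15],
  [0.2,0,0.15],
  [0.3,0,0.15],
  [0.38,0,0.15],
  [0.38,0,0.15],
], yaw=[0,0,0,0,0], gripper=[0,0,0,0,0])

```text
clock: 19.45
tool_pos: [0.502, 0.0109, 0.0664]
eef_rot: [0.557, 0.444, -0.542, 0.445]
contact_force: [0.7, 0.5, -0.4]
opening: 0.273
```

```bash
python3 st.py
```

```text
case x,y 0.002244955334611933 -0.0496294504197013 z 0.06637940757276863 F 0.560254177666707 0.5940518892229047 -0.35364117951446394 19.45 0.27313019373499003
```

Bottom should be at the floor (66.4 − 58.5 ≈ 8 mm). Release and rise.

apply_moves([
  [0,0,0],
  [0,0,0],
  [0,0,0],
  [-2,0,0],
  [-5,0,0],
  [-9,0,0],
  [-12,0,0],
  [-12,0,0],
  [-12,0,0],
], yaw=[0,0,0,0,0,0,0,0,0], gripper=[45,45,45,45,45,45,45,45,45])

```text
clock: 20.2
tool_pos: [0.5009, 0.0094, 0.1879]
eef_rot: [0.559, 0.444, -0.541, 0.446]
contact_force: [-0.7, -0.4, -1.0]
opening: 0.453
```

```bash
python3 - <<'E'
from h import *
p=camera_params("wrist");im=snapshot("wrist")
import pickle;pickle.dump((p,im),open("w10.pkl","wb"))
cv2.imwrite("pics/w10.png",im[:,:,::-1])
cv2.imwrite("pics/w10z.png",cv2.resize(im[130:320,240:390,::-1],None,fx=5,fy=3.1,interpolation=cv2.INTER_CUBIC))
d=delta(at(.11+.06,.19,0),CX);print(d[:2],R.from_quat(d[2]["eef_rot"]).as_matrix()[:,0])
E
```

```text
(array([-5.400e-01,  1.000e-02,  1.186e+01]), np.float64(-0.0034900438435783165)) [ 0.01881583  0.01303485 -0.99973799]
```

View pics/w10.png

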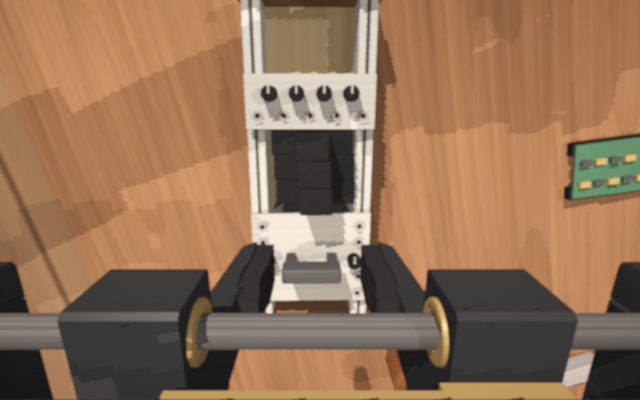

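View pics/w10z.png

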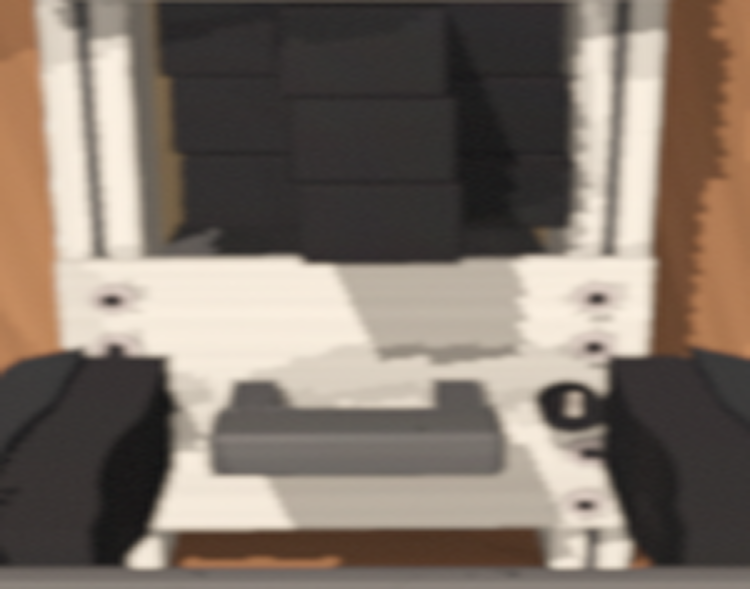

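```bash
python3 - <<'E'
from h import *
import pickle
p,im=pickle.load(open("w10.pkl","rb"))
loc=lambda v:(np.array([np.dot(v-N,CX),np.dot(v-N,CY),v[2]])*1000).round(1)
d=spot_point("module_handle","wrist")[0];print(d["score"],d["pixel"],loc(back(d["pixel"],.072,p)[0]),loc(back((311,268),.078,p)[0]))
E
```

```text
0.78 [310.2, 273.1] [  -1.  -110.3   72. ] [  -0.4 -102.8   78. ]
```

```bash
python3 - <<'E'
from h import *
d=delta(at(.133,.19,0),CX);print(d[:2]);d=delta(at(.133,.069,0),CX);print(d[:2])
E
```

```text
(array([-0.56,  0.05,  8.14]), np.float64(-0.003489705388896036))
(array([11.54, -0.11,  8.33]), np.float64(-0.003489705388896036))
```

apply_moves([
  [0,0,8.3],
  [0,0,8.3],
  [0,0,8.3],
  [0,0,8.3],
  [0,0,8.3],
  [3,-0.1,8.3],
  [6,-0.1,8.3],
  [6,-0.1,8.3],
  [6,-0.1,8.3],
], yaw=[0,0,0,0,0,0,0,0,0], gripper=[0,0,0,0,0,0,0,0,0])

```text
clock: 21.05
tool_pos: [0.4811, -0.0689, 0.1232]
eef_rot: [0.556, 0.447, -0.542, 0.445]
contact_force: [-0.3, -1.1, -1.2]
opening: 0.003
```

```bash
python3 - <<'E'
from h import *
d=delta(at(.133,.069,0),CX);print(d[:2],d[2]["opening"])
p=camera_params("wrist");im=snapshot("wrist")
cv2.imwrite("pics/w11.png",im[:,:,::-1]); cv2.imwrite("pics/s11.png",cv2.resize(snapshot("scene")[130:250,240:440,::-1],None,fx=4,fy=4,interpolation=cv2.INTER_CUBIC))
E
```

```text
(array([5.42, 0.14, 0.19]), np.float64(-0.000886321533432044)) 0.002634476377460852
```

View pics/w11.png

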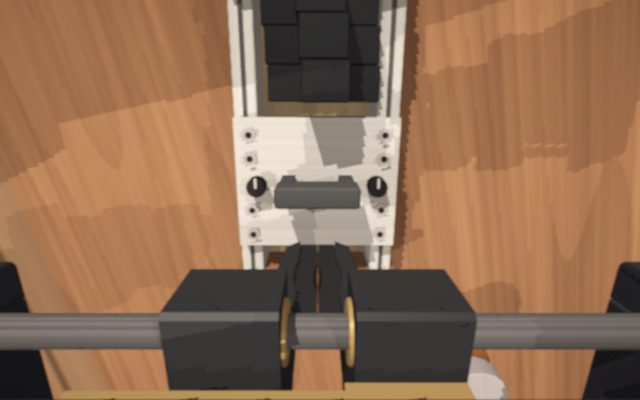

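View pics/s11.png

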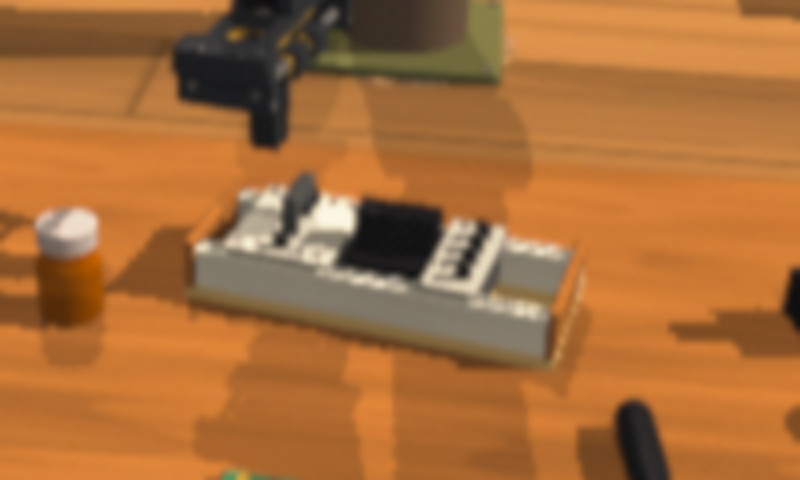

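apply_moves([
  [1.5,0.1,0.2],
  [3,0.1,0.2],
  [4.3,0.1,0.2],
  [5.2,0.1,0.2],
  [5.4,0.1,0.2],
  [5.4,0.1,0.2],
], yaw=[0,0,0,0,0,0], gripper=[0,0,0,0,0,0])

```text
clock: 21.65
tool_pos: [0.4845, -0.0711, 0.0716]
eef_rot: [0.557, 0.445, -0.541, 0.446]
contact_force: [0.6, -0.5, -0.8]
opening: 0.006
```

```bash
python3 st.py
```

```text
case x,y 0.0017996583962961235 -0.13346565970602792 z 0.07156160045644085 F 0.6705530757139878 -0.392294808023555 -0.7902161619037316 21.65 0.005749157896791253
```

apply_moves([
  [0.1,0,-0.3],
  [0.1,0,-0.6],
  [0.1,0,-0.8],
  [0.1,0,-1.0],
  [0.1,0,-1.2],
  [0.1,0,-1.2],
], yaw=[0,0,0,0,0,0], gripper=[0,0,0,0,0,0])

```text
clock: 22.15
tool_pos: [0.4874, -0.0594, 0.0711]
eef_rot: [0.557, 0.445, -0.541, 0.446]
contact_force: [0.3, -1.1, 1.5]
opening: 0.009
```

```bash
python3 st.py
```

```text
case x,y 0.002236582876188781 -0.12140141860135999 z 0.07105549888529078 F 0.5368795352608107 -1.0290588474570956 1.476010665571259 22.15 0.009107157626377559
```

apply_moves([
  [0,0,-0.2],
  [0,0,-0.4],
  [0,0,-0.5],
  [0,0,-0.6],
  [0,0,-0.6],
], yaw=[0,0,0,0,0], gripper=[0,0,0,0,0])

```text
clock: 22.57
tool_pos: [0.4883, -0.0549, 0.0711]
eef_rot: [0.557, 0.444, -0.542, 0.446]
contact_force: [-1.0, -5.4, 0.2]
opening: 0.005
```

```bash
python3 st.py
```

```text
case x,y 0.0022685005979102587 -0.11677069443199256 z 0.07112699919267616 F 0.08703044258872773 -5.49418287869878 0.20855565547457777 22.5667 0.005438934242633488
```

apply_moves([
  [0,0,-0.2],
  [0,0,-0.4],
  [0,0,-0.5],
  [0,0,-0.6],
  [0,0,-0.6],
], yaw=[0,0,0,0,0], gripper=[0,0,0,0,0])

```text
clock: 22.98
tool_pos: [0.4883, -0.0546, 0.0712]
eef_rot: [0.556, 0.441, -0.545, 0.446]
contact_force: [-2.3, -15.5, 1.3]
opening: 0.005
```

```bash
python3 st.py
```

```text
case x,y 0.0021730662006150094 -0.11652685512744182 z 0.07120216039491925 F 0.9176382479564467 -15.631121032839616 1.3246459197323832 22.9833 0.0047951799593011915
```

```bash
python3 - <<'E'
from h import *
p=camera_params("wrist");im=snapshot("wrist")
import pickle;pickle.dump((p,im),open("w12.pkl","wb"))
cv2.imwrite("pics/w12.png",cv2.resize(im[60:260,210:430,::-1],None,fx=3.5,fy=2.9,interpolation=cv2.INTER_CUBIC)); cv2.imwrite("pics/s12.png",cv2.resize(snapshot("scene")[130:250,240:440,::-1],None,fx=4,fy=4,interpolation=cv2.INTER_CUBIC))
E
python3 st.py
```

```text
case x,y 0.0022105394776846515 -0.11650536449263119 z 0.07120937534920628 F 1.3693923935768255 -15.142550098414699 1.043340722667108 23.0833 0.0022661499808108022
```

View pics/w12.png

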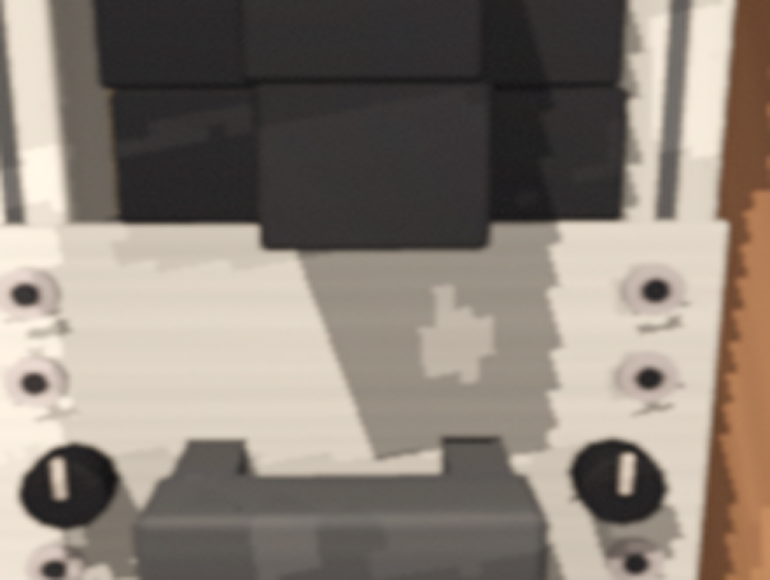

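View pics/s12.png

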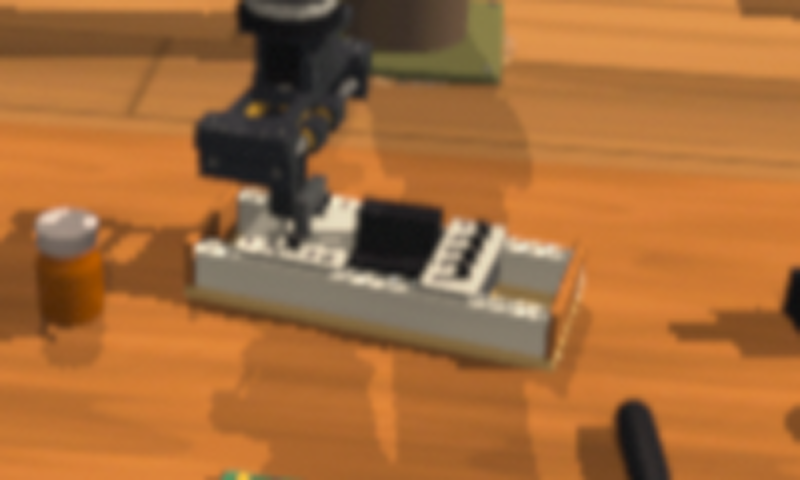

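apply_moves([
  [0,0,-0.7],
  [0,0,-0.8],
  [0,0,-0.9],
  [0,0,-0.9],
  [0,0,-0.9],
  [0,0,-0.9],
  [0,0,-0.9],
  [0,0,-0.9],
], yaw=[0,0,0,0,0,0,0,0], gripper=[0,0,0,0,0,0,0,0])

```text
clock: 23.75
tool_pos: [0.4882, -0.0545, 0.0713]
eef_rot: [0.556, 0.436, -0.55, 0.446]
contact_force: [-2.9, -21.1, 1.2]
opening: 0.009
```

```bash
python3 st.py; python3 - <<'E'
from h import *
p=camera_params("wrist");im=snapshot("wrist")
cv2.imwrite("pics/w13.png",im[:,:,::-1]); cv2.imwrite("pics/t13.png",snapshot("top")[:,:,::-1])
E
python3 st.py
```

```text
case x,y 0.002077077515760534 -0.1164484604163568 z 0.07133389613120564 F 1.5008599458229586 -21.272695215566454 1.248901757766155 23.75 0.009062393962286036
case x,y 0.0020788440992615276 -0.1164225464039058 z 0.07133119039133533 F 1.712896196097678 -22.199601597530002 1.4499331287436996 23.85 0.005041729129386893
```

View pics/w13.png

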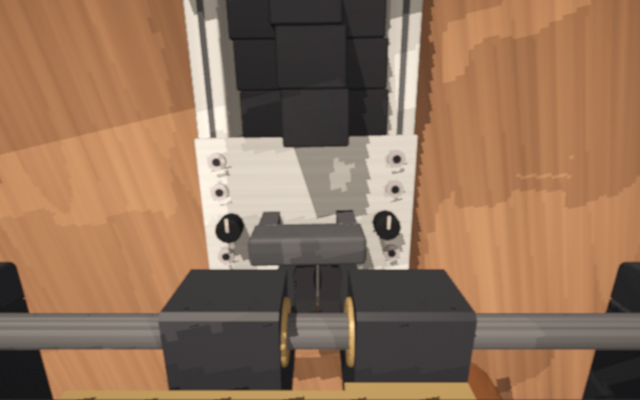

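View pics/t13.png

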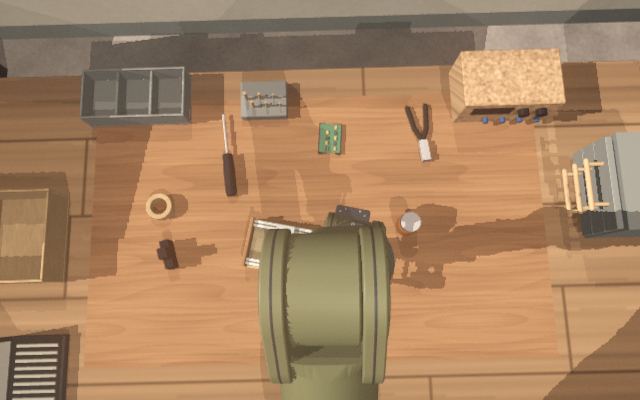

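```bash
python3 -c "
from plant import *
print(finish_job())"
```

```text
the job is handed in; nothing more can be done
None
```

The gap is closed and the job was handed in at about 24 s of the 72 s allowed. The arm was still pressing the module by its handle with about 22 N.

- **Gap and fillers:** I measured the gap at about 68 mm, so two fillers would have left more than the module's 25 mm travel. I placed three side by side, each slid against the one before it and lowered to the case floor. The tool height at release agreed with this to within about 1 mm.
- **Push:** the module moved about 7–8 mm and then stopped. As I raised the push from about 5 N to 22 N, it moved only about 0.3 mm more, so the row is tight.
- **Last pictures:** the wrist view shows the module's panel against the third filler. The three tabs and bodies look level, and nothing is loose on the case. In the top view the spare filler, jar, tape, board, pliers and screwdriver look unmoved.
- **Imperfect or unchecked:** the tool ended about 1° off vertical, and its yaw drifted slightly under the push. In the last top view the arm hides most of the case, so the final check there rests on the wrist camera and the force and position readings.

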